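Put the photometer glassware away

ROBOT

A 6-joint arm with a two-finger parallel gripper is mounted at the origin on the work surface. World frame = base frame: x ahead of the robot, y to its left, z up, the work surface at z = 0. Lengths are in m, angles in rad, forces in N, time in s.
With the tool pointing down it reaches from about 0.275 to 0.75 m from the base axis. Payload 10.2 kg.
Tool frame: the origin (TCP) lies midway between the tips of the shut fingers; the grasp point (between the pads) lies 19 mm behind it (env.hold_point_z is the distance from the TCP to the grasp point, in m); z points along the fingers, y is the line along which they close (so a half turn about z gives the same grasp; the last joint's range is limited). The gripper opens to 85 mm and grips with 20 to 120 N. Pads are 22 mm wide; open, the fingers measure 114 mm over their backs; the gripper's body (76 mm by 85 mm) begins 54 mm behind the grasp point. The pads swing forward as they close: fully open they stand 13 mm farther back than shut.
Start: joints at [0.884, 0.313, 1.498, -0, 1.331, -0.223], TCP at [0.235, 0.47, 0.231] pointing down, gripper open.
Joint ranges: [-2.94, 2.94], [-0.97, 2.17], [0.19, 2.56], [-1.23, 4.37], [0.02, 3.11], [-2.88, 2.88]. Speed limits (rad/s): [2.39, 2.39, 3.01, 3.14, 3.14, 3.14].

INTERFACE

Orientations are given as a unit quaternion [x, y, z, w].
In Python, from bench import env, kinematics, monitor, eyes, job gives the robot as it stands. The module is installed in compiled form; this text tells all that it offers. Calls block until the motion is done:
- env.reach(position, orientation): joint-space move of the TCP to a pose.
- env.movel(position, velocity=0.15, frame=None, guard=None): straight line of the TCP; frame=None keeps the orientation; velocity is the mean speed in m/s. With guard (N) it stops when the force on the tool has changed by that much, and returns True; else False.
- env.set_joints(angles): joint-space move.
- env.release() and env.close_gripper(effort=None): open the fingers fully, or close them until they stop; effort is the grip in N (None keeps the last).
- env.hold(seconds).
- kinematics.ik(position, orientation): joint angles nearest the present ones, or None.
- monitor.sense(): the state.
- eyes.grab_frame(name): name is "scene" or "top" or "wrist"; returns a dict with "frame" (384x512x3 uint8, red, green, blue), "mtx" (3x3 intrinsics, pixels), "view" (4x4, takes a point from world to camera coordinates). Camera axes: x right, y down, z forward; pixel columns grow to the right and rows downward; lengths in m; the calibration is good to about 2 mm. A picture is of the moment at which its call begins. There is no depth.
A pose or a line that the arm cannot do raises env.MotionError and nothing moves.
- job.hand_in(): hands the job in; it is judged then, once.
The state is a dict: "clock": time; "joints": joint angles; "qvel": joint speeds; "joint_efforts": joint torques, N m; "position": TCP position; "ee_rot": TCP orientation; "contact_force": force on the tool from outside, world axes, zero at the start; "ft_torque": the same for the moment, N m; "finger_gap": opening from 0.0 (shut) to 1.0 (fully open); "gripper_force": force on a finger pad.
Only numpy, scipy, OpenCV 4.12 (cv2) and the standard library are available. Lean on these libraries where they do the work, as an engineer would, in place of code of your own. Each camera call takes 0.05 s, during which the arm holds its last target. There are 200 camera calls.

TASK

Clear the glassware from the photometer bench: stand the two capped sample vials in the tray with the two square bays, one in each bay, stand the two long cuvettes in the tray with the two oblong bays, one in each bay, and set the squat weighing bottle in the round dish. Everything must stand upright on the floor of its bay or dish, and nothing may be tipped over on the way; leave the wash bottle and the beaker where they are.

Things in the scene. Friction and masses are not known exactly. Their poses are not given: they have to be found in the camera images.
- vial_a_mid (a point): Screw-capped sample vial, an upright round cylinder 28 mm in diameter and 72 mm tall: amber glass with a paper label, black cap on the top 18 mm; about 45 g. The point is at its centre, 36 mm above its base; its z axis points up, yaw has no meaning. Same as the other vial. Stands on the bench at the start.
- vial_b_mid (a point): Screw-capped sample vial, an upright round cylinder 28 mm in diameter and 72 mm tall: amber glass with a paper label, black cap on the top 18 mm; about 45 g. The point is at its centre, 36 mm above its base; its z axis points up, yaw has no meaning. Same as the other vial. Stands on the bench at the start.
- cell_a_mid (a point): Long cuvette: upright clear-glass block with white ends, 52 mm long (its x), 22 wide (y), 46 tall, with two white round stoppers (12 mm diameter, 6 high, 14 mm either side of the middle) on top: 52 mm tall over all, about 70 g. Point at its centre, 26 mm above its base; z up. Same as the other cuvette. Stands on the bench, turned anyhow; grip it across its width.
- cell_b_mid (a point): Long cuvette: upright clear-glass block with white ends, 52 mm long (its x), 22 wide (y), 46 tall, with two white round stoppers (12 mm diameter, 6 high, 14 mm either side of the middle) on top: 52 mm tall over all, about 70 g. Point at its centre, 26 mm above its base; z up. Same as the other cuvette. Stands on the bench, turned anyhow; grip it across its width.
- weigher_mid (a point): Squat weighing bottle, lid on (one piece): upright clear glass cylinder 40 mm in diameter, 34 tall, with a white band and, on top, a glass knob 14 mm in diameter and 14 high: 48 mm tall over all, about 60 g. Point at its centre, 24 mm above its base; z up, yaw has no meaning. Grip it by the 40 mm body. Stands on the bench.
- vial_tray: White plastic tray, 104 mm long (y), 54 wide (x), 16 high, with two square bays 46 by 46 mm, centres at y = -25 and +25 mm, x = 0. Floor 4 mm above the bench; walls and divider 4 mm thick, 12 mm above the floor. A vial standing in a bay has its centre at 40 mm. Fingers closing across the tray (along x) clear the neighbouring vial. Origin: centre of underside, at bench height; y along the tray, z up. Fixed.
- cell_tray: White plastic tray, 152 mm long (y), 48 wide (x), 10 high, with two oblong bays, 70 mm (y) by 40 (x), centres at y = -37 and +37 mm, x = 0; cuvettes stand lengthwise, end to end. Floor 4 mm above the bench, walls 4 mm thick, 6 mm above the floor. A cuvette standing in it has its centre at 30 mm. Let go with fingertips above the walls. Origin: centre of underside, at bench height; y along the tray, z up. Fixed.
- dish: Round white porcelain dish, outer diameter 94 mm, inner diameter 84 mm, 10 mm high, floor 4 mm above the bench, rim rising 6 mm above the floor: the weighing bottle standing in it has its centre at 28 mm. Origin at the centre of the underside, at bench height, z up. It is fixed to the bench.
- wash_bottle: Bystander, not to be moved: white wash bottle, 64 mm in diameter, 145 mm tall plus a red bent spout up to 188 mm, on the left of the work. Loose. Origin at the centre of its underside.
- beaker: Bystander, not to be moved: empty clear beaker, rim diameter 72 mm, 90 mm tall, on the right of the work. Loose. Origin at the centre of its underside.

How it is judged:
At the end, for the whole second after the job is handed in: Both vials stand in the vial tray, both cuvettes in the oblong-bay tray (one a bay), the weighing bottle in the dish (within 25 mm of its centre); each centre within 4 mm of its height when standing there, upright within 0.12 rad, at rest (below 0.02 m/s) (x of vial_a_mid in the frame of vial_tray between -0.034 and 0.034 m and y of vial_a_mid in the frame of vial_tray between -0.046 and 0.046 m and z of vial_a_mid in the frame of vial_tray between 0.036 and 0.044 m and x of vial_b_mid in the frame of vial_tray between -0.034 and 0.034 m and y of vial_b_mid in the frame of vial_tray between -0.046 and 0.046 m and z of vial_b_mid in the frame of vial_tray between 0.036 and 0.044 m and x of cell_a_mid in the frame of cell_tray between -0.03 and 0.03 m and y of cell_a_mid in the frame of cell_tray between -0.065 and 0.065 m and z of cell_a_mid in the frame of cell_tray between 0.026 and 0.034 m and x of cell_b_mid in the frame of cell_tray between -0.03 and 0.03 m and y of cell_b_mid in the frame of cell_tray between -0.065 and 0.065 m and z of cell_b_mid in the frame of cell_tray between 0.026 and 0.034 m and horizontal distance between weigher_mid and dish below 0.025 m and z of weigher_mid in the frame of dish between 0.024 and 0.032 m and angle between each of vial_a_mid, vial_b_mid, cell_a_mid, cell_b_mid, weigher_mid's own z axis and vertical below 0.12 rad and linear speed of each of vial_a, vial_b, cell_a, cell_b, weigher below 0.02 m/s); the robot touches nothing.
It fails at once if a piece of glassware is tipped over (more than 0.7 rad) (angle between any of vial_a_mid, vial_b_mid, cell_a_mid, cell_b_mid, weigher_mid's own z axis and vertical above 0.7 rad).
It fails at once if the wash bottle or the beaker is moved by more than 30 mm (distance of any of wash_bottle, beaker from where it was at the start of the episode above 0.03 m).
It also fails if it takes over 120 s, if anything falls off the work surface, if the arm or the gripper's body presses on something with over 40 N, if the wrist force passes 120 N, or if a joint passes its speed limit or range.

## Working session

There is one attempt and no reset: what is moved stays moved. The work goes in short steps, each a Python script; the robot and the scene stay as the last script left them, time stands still between calls to the robot, and variables do not carry over. Pictures are saved under pics/ and viewed, at most 14 in all, crops included, and the job is handed in when it is done.

```bash
mkdir -p pics; python3 - <<'E'
from bench import env, kinematics, monitor, eyes, job
import cv2,numpy as np
for n in ("top","scene"):
    f=eyes.grab_frame(n); cv2.imwrite(f"pics/{n}0.png",f["frame"][:,:,::-1]); np.savez(f"pics/{n}0.npz",**f)
    print(n,f["mtx"].round(1).tolist(),f["view"].round(3).tolist())
s=monitor.sense(); print(s["clock"],s["ee_rot"],s["finger_gap"],env.hold_point_z)
E
```

```text
top [[399.4, 0.0, 253.9], [0.0, 399.4, 191.1], [0.0, 0.0, 1.0]] [[0.018, -1.0, -0.005, -0.026], [-0.994, -0.017, -0.104, 0.527], [0.104, 0.007, -0.995, 1.215], [0.0, 0.0, 0.0, 1.0]]
scene [[413.8, 0.0, 253.1], [0.0, 413.8, 191.1], [0.0, 0.0, 1.0]] [[-0.087, 0.996, 0.015, 0.06], [0.738, 0.074, -0.67, -0.319], [-0.669, -0.047, -0.742, 1.597], [0.0, 0.0, 0.0, 1.0]]
0.1 [ 2.29829318e-01  9.73230787e-01 -5.14745518e-04 -2.36108018e-04] 0.9965719568152156 0.0187
```

View pics/top0.png

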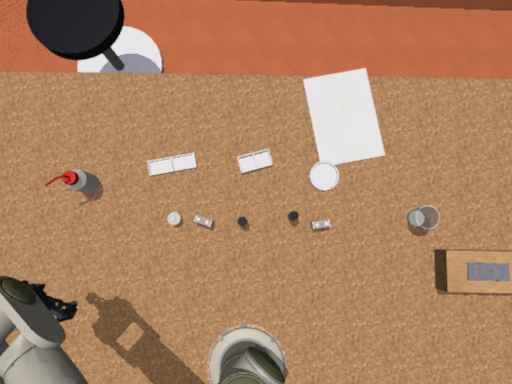

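View pics/scene0.png

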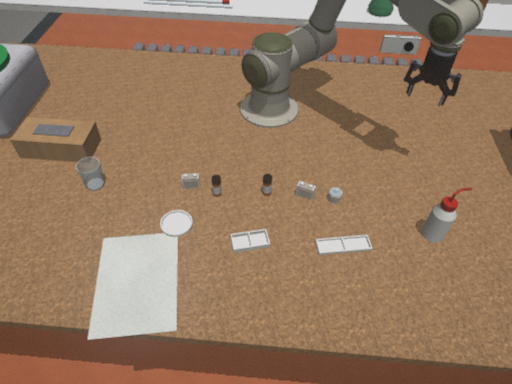

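The top view shows the vials at about (242,221) and (294,216), the cuvettes at (203,221) and (320,225), and the weigher at (174,219). The vial tray is at (255,161), the cuvette tray at (172,164) and the dish at (324,176). Next I'll take closer looks with the wrist camera.

```bash
cat > h.py <<'E'
from bench import env, kinematics, monitor, eyes, job
import cv2, numpy as np
from scipy.spatial.transform import Rotation as R
def quat(yaw):            # tool down, fingers close along world direction (cos yaw, sin yaw)
    return (R.from_euler('z', yaw+np.pi/2)*R.from_euler('x', np.pi)).as_quat()
def cast(f, uv, z):       # pixels -> world points on plane z
    uv=np.atleast_2d(uv).astype(float); V=f["view"]; Rm=V[:3,:3]; c=-Rm.T@V[:3,3]
    d=np.c_[uv,np.ones(len(uv))]@np.linalg.inv(f["mtx"]).T@Rm
    return c+d*((z-c[2])/d[:,2])[:,None]
def snap(cam,name):
    f=eyes.grab_frame(cam); cv2.imwrite(f"pics/{name}.png",f["frame"][:,:,::-1]); np.savez(f"pics/{name}.npz",**f); return f
def load(name): return dict(np.load(f"pics/{name}.npz"))
E
python3 - <<'E'
from h import *
f=load("top0")
for n,uv,z in [("vt",(255,161),.016),("ct",(172,164),.01),("dish",(324,176),.01),("w",(174,219),.04),("cA",(203,221),.05),("vA",(242,221),.07),("vB",(294,216),.07),("cB",(320,225),.05),("wash",(70,178),.15),("beak",(428,217),.09)]:
    print(n,cast(f,uv,z)[0].round(3))
for i,(x,y) in enumerate([(.4,.12),(.4,-.12),(.54,.12),(.54,-.1)]):
    try:
        env.reach([x,y,.33],quat(np.pi/2)); f=snap("wrist",f"w{i}")
        V=f["view"]; print(i,(-V[:3,:3].T@V[:3,3]).round(3),V[2,:3].round(2),monitor.sense()["clock"],monitor.sense()["joints"].round(2))
    except env.MotionError as e: print(i,e)
cv2.imwrite("pics/wm.png",cv2.resize(np.vstack([np.hstack([cv2.imread(f"pics/w{i}.png") for i in r]) for r in((0,1),(2,3))]),(800,600)))
E
```

```text
vt [ 0.624 -0.018  0.016]
ct [0.611 0.245 0.01 ]
dish [ 0.581 -0.238  0.01 ]
w [0.436 0.226 0.04 ]
cA [0.431 0.136 0.05 ]
vA [0.433 0.017 0.07 ]
vB [ 0.45  -0.138  0.07 ]
cB [ 0.425 -0.219  0.05 ]
wash [0.543 0.501 0.15 ]
beak [ 0.453 -0.528  0.09 ]
0 [0.32  0.122 0.472] [ 0.31  0.   -0.95] 1.6333 [ 0.01  0.01  1.6   0.    1.53 -1.56]
1 [ 0.321 -0.117  0.472] [ 0.31  0.   -0.95] 2.6333 [-0.57  0.01  1.6   0.    1.53 -2.14]
2 [0.46  0.121 0.472] [ 0.31  0.   -0.95] 3.7583 [ 0.01  0.33  1.22 -0.    1.59 -1.56]
3 [ 0.46  -0.097  0.472] [ 0.31  0.   -0.95] 4.6917 [-0.39  0.32  1.23  0.    1.59 -1.97]
```

View pics/wm.png

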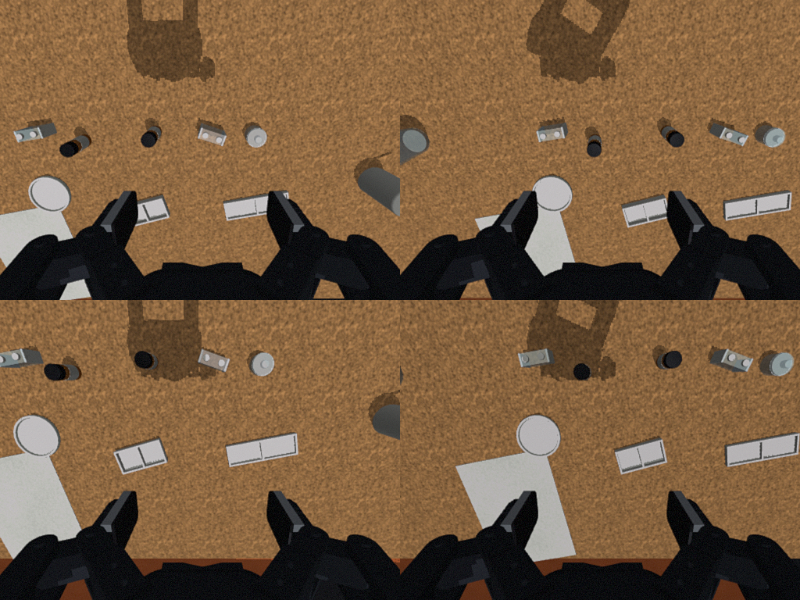

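The four wrist views show everything clearly. In w2 (bottom left) both trays and the dish are unobstructed, and w0 and w1 show the stoppers, knob and caps. Next I'll segment the trays and dish and enlarge the glassware.

```bash
python3 - <<'E'
from h import *
for n in ("w2","w3"):
    f=load(n); hsv=cv2.cvtColor(f["frame"],cv2.COLOR_RGB2HSV)
    m=((hsv[...,1]<60)&(hsv[...,2]>110)).astype(np.uint8)
    m=cv2.morphologyEx(m,cv2.MORPH_CLOSE,np.ones((3,3)))
    for c in cv2.findContours(m,cv2.RETR_EXTERNAL,cv2.CHAIN_APPROX_NONE)[0]:
        if cv2.contourArea(c)<500: continue
        P=cast(f,c[:,0],.013)[:,:2]; r=cv2.minAreaRect((P*1000).astype(np.float32)); 
        print(n,c[:,0].mean(0).round(),"ctr",np.round(r[0],1),"size",np.round(r[1],1),"ang",round(r[2],1), cv2.minEnclosingCircle((P*1000).astype(np.float32)))
A=[cv2.imread(f"pics/w{i}.png")[y:y+75,x:x+400] for i,x,y in((0,0,140),(1,112,140))]
cv2.imwrite("pics/crop1.png",cv2.resize(np.vstack(A),(800,300),interpolation=cv2.INTER_CUBIC))
E
```

```text
w2 [180. 201.] ctr [629.3 -13.3] size [ 55.5 105.6] ang 16.2 ((629.1058349609375, -13.391500473022461), 57.90910720825195)
w2 [336. 192.] ctr [613.8 250.6] size [ 49.  151.5] ang 11.3 ((614.1170654296875, 250.7122344970703), 78.5817642211914)
w2 [ 42. 240.] ctr [ 718.9 -280. ] size [359.7 205.6] ang 2.7 ((721.3592529296875, -287.87921142578125), 196.23143005371094)
w2 [337.  82.] ctr [439.3 237.8] size [42.2 40.6] ang 89.9 ((439.7625427246094, 237.9763946533203), 21.41265296936035)
w2 [273.  77.] ctr [432.7 143.7] size [56.6 23.9] ang 71.4 ((433.2176818847656, 143.23475646972656), 29.83749008178711)
w2 [15. 74.] ctr [ 427.3 -241.5] size [23.9 53.9] ang 9.2 ((428.31463623046875, -241.40042114257812), 29.039106369018555)
w3 [309. 200.] ctr [629.5 -12.5] size [ 55.6 105.4] ang 16.1 ((628.6760864257812, -12.431037902832031), 57.975730895996094)
w3 [465. 192.] ctr [613.8 249.9] size [ 49.1 153. ] ang 11.2 ((613.8280639648438, 249.1438751220703), 78.98851013183594)
w3 [159. 244.] ctr [ 731.1 -281.8] size [364.3 243.4] ang 10.7 ((725.64453125, -251.4698944091797), 189.18881225585938)
w3 [487.  82.] ctr [440.6 247.3] size [40.7 43.9] ang 50.0 ((439.9376220703125, 246.8665008544922), 22.431934356689453)
w3 [431.  77.] ctr [433.1 160.2] size [56.5 24.2] ang 71.5 ((433.1954345703125, 160.3877716064453), 30.124507904052734)
w3 [171.  73.] ctr [ 428.3 -227. ] size [24.2 56.1] ang 8.8 ((428.1558837890625, -227.019775390625), 29.787757873535156)
```

View pics/crop1.png

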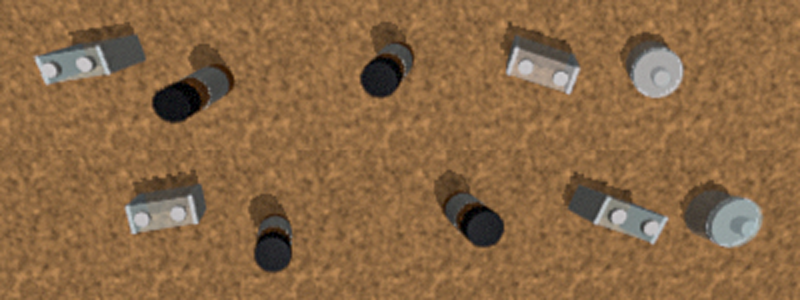

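The crop shows the caps (black), the cuvette top faces with two stoppers each, and the weigher's lid. I'll cast each one at its own height and compare the results across views.

```bash
python3 - <<'E'
from h import *
for n in ("w0","w1","w2","w3"):
    f=load(n); hsv=cv2.cvtColor(f["frame"],cv2.COLOR_RGB2HSV)
    for nm,m in (("white",(hsv[...,1]<60)&(hsv[...,2]>110)),("black",hsv[...,2]<42)):
        m=cv2.morphologyEx(m.astype(np.uint8),cv2.MORPH_CLOSE,np.ones((3,3)))
        for c in cv2.findContours(m,cv2.RETR_EXTERNAL,cv2.CHAIN_APPROX_NONE)[0]:
            a=cv2.contourArea(c); u=c[:,0].mean(0)
            if a<100 or a>6000 or not (u[1]<240): continue
            z=.063 if nm=="black" else (.046 if u[1]<(120 if n in("w2","w3") else 200) else .01)
            P=cast(f,c[:,0],z)[:,:2]*1000; r=cv2.minAreaRect(P.astype(np.float32))
            M=cv2.moments(c); cc=cast(f,(M["m10"]/M["m00"],M["m01"]/M["m00"]),z)[0]*1000
            if P[:,0].mean()>680: continue
            print(n,nm,u.round(),"ctr",np.round(r[0],1),"sz",np.round(r[1],1),"ang",round(r[2],1),"cen",cc[:2].round(1))
E
```

```text
w0 white [328. 176.] ctr [436.7 229.8] sz [37.9 38.4] ang 47.7 cen [436.  229.9]
w0 white [271. 175.] ctr [434.1 141.7] sz [52.9 22.7] ang 71.8 cen [433.9 141.5]
w0 white [ 36. 172.] ctr [ 430.1 -216.7] sz [22.3 52.9] ang 9.3 cen [ 429.7 -216.7]
w0 black [ 88. 190.] ctr [ 454.  -131.9] sz [25.3 35.9] ang 25.4 cen [ 453.7 -131.9]
w0 black [191. 178.] ctr [434.2  22.8] sz [25.6 31.1] ang 43.6 cen [434.   22.4]
w1 white [ 18. 180.] ctr [ 443.5 -486.9] sz [41.8 44.3] ang 74.7 cen [ 443.1 -487. ]
w1 white [479. 176.] ctr [437.5 222.8] sz [37.3 39.3] ang 53.4 cen [436.8 222.4]
w1 white [427. 174.] ctr [434.3 141.5] sz [53.1 22.6] ang 71.4 cen [434.4 141.4]
w1 white [192. 172.] ctr [ 429.7 -217.8] sz [22.8 52.7] ang 9.3 cen [ 430.  -217.7]
w1 black [249. 190.] ctr [ 453.8 -132.5] sz [23.9 28.5] ang 88.9 cen [ 453.6 -133.3]
w1 black [352. 177.] ctr [434.   21.6] sz [32.6 25.6] ang 53.9 cen [434.1  21.7]
w2 white [180. 201.] ctr [630.5 -14.2] sz [ 55.9 106.3] ang 16.2 cen [629.5 -13.6]
w2 white [336. 192.] ctr [614.8 251.4] sz [ 49.3 152.5] ang 11.3 cen [614.  252.2]
w2 white [337.  82.] ctr 
[... 259 characters left out ...]
z [36.1 25.5] ang 90.0 cen [ 454.  -131.9]
w2 black [183.  76.] ctr [434.4  22.2] sz [30.7 26.1] ang 72.1 cen [434.4  22. ]
w3 white [309. 200.] ctr [630.6 -11.9] sz [ 56.  106.1] ang 16.1 cen [629.7 -11.5]
w3 white [465. 192.] ctr [614.8 252.1] sz [ 49.4 154. ] ang 11.2 cen [614.  252.7]
w3 white [487.  82.] ctr [442.  222.5] sz [37.7 40.8] ang 50.0 cen [441.1 223.2]
w3 white [431.  77.] ctr [435.1 141.7] sz [52.4 22.4] ang 71.5 cen [434.7 141.6]
w3 white [171.  73.] ctr [ 430.6 -217.7] sz [22.5 52. ] ang 8.8 cen [ 430.4 -217.8]
w3 black [232.  92.] ctr [ 453.5 -132.7] sz [27.1 25.4] ang 90.0 cen [ 454.  -132.6]
w3 black [348.  76.] ctr [434.7  21.6] sz [25.3 31.8] ang 7.6 cen [434.5  21.7]
```

The views agree to about 1 mm. The only outlier is the weigher, where intersecting the rays from two views puts it at (0.440, 0.233). I'll move vial A first, then check it.

```bash
cat >> h.py <<'E'
VT=(np.array([.6285,-.0127]),np.radians(16.1)); CT=(np.array([.6148,.2517]),np.radians(11.2))
def bay(t,y): return t[0]+y*np.array([-np.sin(t[1]),np.cos(t[1])])
def best(p,yaw):          # of the two equivalent grasps, the one with less wrist turn
    c=[(abs(q[5]),k) for k in (quat(yaw),quat(yaw+np.pi)) if (q:=kinematics.ik(p,k)) is not None]
    return min(c,key=lambda a:a[0])[1]
def over(xy,yaw,z=.2):
    p=[*xy,z]; env.reach(p,best(p,yaw))
def pick(xy,yaw,z,width):
    env.release(); over(xy,yaw); env.movel([*xy,z+.06],.2); env.movel([*xy,z],.06); env.close_gripper(25)
    env.movel([*xy,.2],.15); s=monitor.sense(); g=s["finger_gap"]*.085
    print("gap mm",round(g*1e3,1),"F",s["gripper_force"],"t",s["clock"])
    assert abs(g-width)<.006,"bad grasp"
def place(xy,yaw,z):
    over(xy,yaw); env.movel([*xy,z+.03],.2); env.movel([*xy,z],.04); env.hold(.2); env.release(); env.hold(.2)
    env.movel([*xy,.2],.15); print("placed",monitor.sense()["clock"])
E
python3 - <<'E'
from h import *
pick((.4342,.022),0,.030,.028); snap("wrist","g1")
place(bay(VT,.025),VT[1],.035); snap("wrist","p1"); snap("top","p1t")
cv2.imwrite("pics/m1.png",np.hstack([cv2.resize(cv2.imread(f"pics/{n}.png"),(400,300)) for n in("g1","p1")]))
E
```

```text
gap mm 27.2 F 25.38689151406288 t 10.1417
placed 14.9417
```

View pics/m1.png

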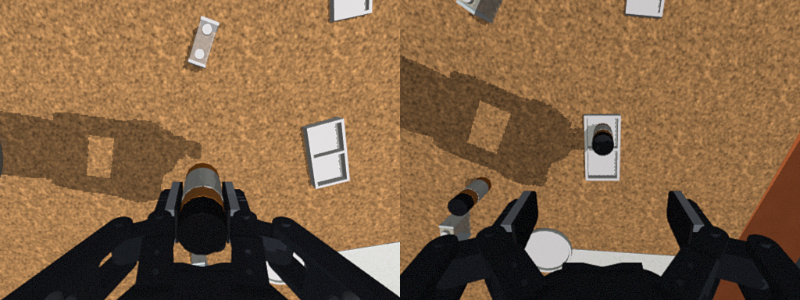

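Vial A was gripped upright (left, about (203,225)) and now stands in the upper bay of the vial tray (right, about (602,138)). I'll place the other vial and both cuvettes, then fix the dish centre.

```bash
python3 - <<'E'
from h import *
pick((.454,-.1324),0,.030,.028); place(bay(VT,-.025),VT[1],.035)
pick((.4345,.1417),np.radians(-18.5),.016,.022); place(bay(CT,.037),CT[1],.021)
pick((.4300,-.2176),np.radians(9.2),.016,.022); place(bay(CT,-.037),CT[1],.021)
print("dish w3",cast(load("w3"),(177,174),.01))
over((.48,-.2),np.pi/2,.33); f=snap("wrist","d1")
g=cv2.medianBlur(cv2.cvtColor(f["frame"],cv2.COLOR_RGB2GRAY),5)
c=cv2.HoughCircles(g,cv2.HOUGH_GRADIENT,1.5,100,param1=100,param2=40,minRadius=25,maxRadius=70)
print(c, None if c is None else cast(f,c[0][:,:2],.01).round(4))
f=snap("top","t2"); cv2.imwrite("pics/m2.png",np.hstack([cv2.resize(cv2.imread("pics/d1.png"),(400,300)),cv2.resize(cv2.imread("pics/t2.png")[120:240,120:360],(400,200),interpolation=cv2.INTER_CUBIC)[:].copy() if 0 else cv2.resize(cv2.imread("pics/t2.png")[100:280,120:360],(400,300),interpolation=cv2.INTER_CUBIC)]))
E
```

```text
gap mm 27.1 F 25.122379660606384 t 19.8333
placed 24.6417
gap mm 21.8 F 25.5438369512558 t 29.7833
placed 34.8667
gap mm 21.6 F 25.92233419418335 t 40.9
placed 46.8
dish w3 [[ 0.58272023 -0.23232753  0.01      ]]
[[[282.75  77.25  32.2 ]
  [464.25 171.75  29.5 ]]] [[ 0.5871 -0.2328  0.01  ]
 [ 0.4418 -0.5367  0.01  ]]
```

View pics/m2.png

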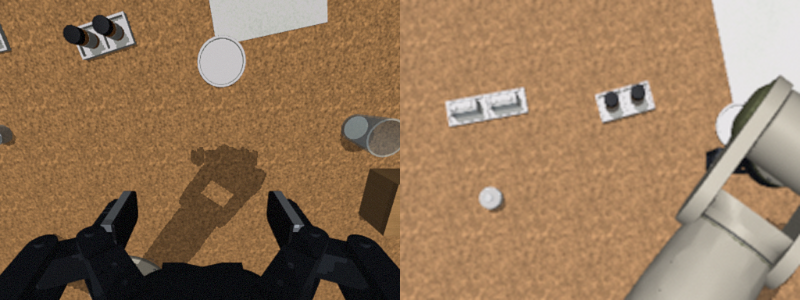

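Both vials stand in their bays (left, about (75,35) and (108,28)), and both cuvettes are in the oblong tray (right, about (465,107) and (505,100)). Dish centre is about (0.585, -0.233), so the weighing bottle goes next.

```bash
python3 - <<'E'
from h import *
pick((.4404,.2330),0,.008,.040); place((.585,-.2327),0,.013)
over((.5,-.05),np.pi/2,.33); snap("wrist","e1")
over((.5,.15),np.pi/2,.33); snap("wrist","e2"); snap("scene","e3")
I=[cv2.imread(f"pics/{n}.png") for n in("e1","e2")]
cv2.imwrite("pics/m3.png",np.vstack([np.hstack([cv2.resize(i,(400,300)) for i in I]),cv2.resize(cv2.imread("pics/e3.png")[150:270,110:430],(800,300),interpolation=cv2.INTER_CUBIC)]))
E
```

```text
gap mm 38.9 F 25.21920695900917 t 54.3417
placed 60.275
```

View pics/m3.png

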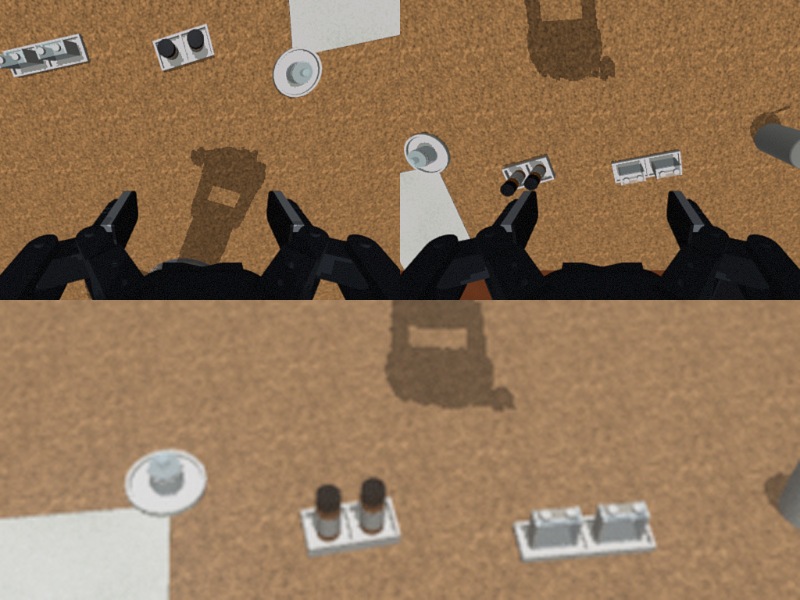

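The weigher stands in the dish (bottom view, about (165,475)), both vials are upright, and both cuvettes are in their bays. The left cuvette looks close to the wall, so I'll enlarge that area.

```bash
python3 - <<'E'
import cv2
cv2.imwrite("pics/c4.png",cv2.resize(cv2.imread("pics/e2.png")[180:245,260:375],(800,452),interpolation=cv2.INTER_CUBIC))
E
```

```text
(no output)
```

View pics/c4.png

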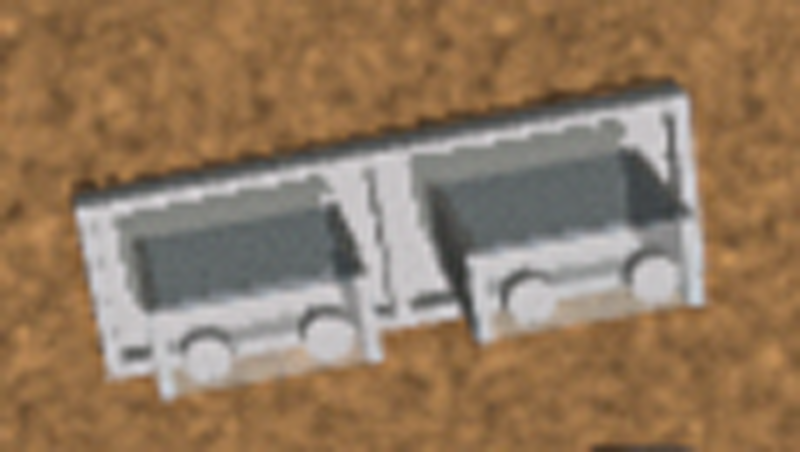

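The apparent lean is only perspective. Both cuvettes stand flat on the floor of their bays, at about (265,290) and (580,230), clear of the walls. I'll hand the job in.

```bash
python3 -c "
from h import *
print(job.hand_in(),monitor.sense()['clock'])"
```

```text
the job is handed in; nothing more can be done
the job is handed in; nothing more can be done
```

I handed the job in with both vials, both cuvettes and the weighing bottle standing upright in their bays and dish in the last pictures; the wash bottle and beaker weren't touched, the clock was just over 60 s, and the hand-in returned no verdict.

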